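Gauge the bore of a candle holder

TASK

Find out how deep the hole in the round wooden candle holder is: push the holder across the worktop, without lifting it, until it is fully home in the V-shaped nest of the depth-gauge stand. Then press the gauge rod down by its head until it bottoms out in the hole and hold it pressed there for a second, and after that push the crossbar stop down the rod until it sits on the guide sleeve and hold it pressed there for a second too. Let go and leave it all standing like that; do not move or knock over the jars and the caddy.

Things in the scene. Friction and masses are not known exactly. Their poses are not given: they have to be found in the camera images.
- candle_block: Round brown wooden candle holder, a plain drum 110 mm in diameter and 55 mm high, about 0.25 to 0.5 kg, loose on the worktop and too wide to grasp. A blind hole 30 mm in diameter is bored down its middle, 25 to 41 mm deep. Origin at the centre of its underside, z up along the hole. It starts to the left or to the right of the stand.
- bore_floor (a point): Centre of the bottom of the candle holder's hole.
- nest (a point): Point on the worktop straight under the gauge rod; the holder is fully home when its axis stands here and it touches both fences, 39 mm behind and 39 mm to either side of this point (behind: along the stand's x axis).
- gauge_stand: Fixed stand; origin at nest. x: horizontal, from the nest's open mouth inward, away from the robot (turned up to 0.25 rad); y left. Two pale wooden fences, 38 mm high, 12 thick, 62 long, form a V, 45 degrees to either side of x; their outer ends lie 17 to 26 mm behind the origin and 61 to 70 mm to the side. Foot and steel column: 75 to 131 mm behind; an arm (underside 95 mm up) holds the sleeve.
- sleeve_top (a point): Centre of the top face of the round aluminium guide sleeve (diameter 32 mm, from 95 to 120 mm above the worktop) through which the rod slides. The stop seats here.
- depth_rod: Upright steel gauge rod, 12 mm in diameter, that slides vertically in the sleeve and stays where it is left (about 3 N moves it). Origin at the centre of its lower tip, 72 to 90 mm above the worktop at the start, above the holder's height. Its dark round head, 26 mm in diameter and 12 mm thick, ends 172 mm above the tip.
- rod_stop: Aluminium stop on the rod between head and sleeve: a collar 30 mm in diameter, 10 mm high, with a crossbar 92 mm long and 18 mm wide along the y axis of the stand: a wing sticks out 46 mm to either side. It rides with the rod; about 2 N slides it along. Origin on the rod's axis at its underside; the wings' upper face is 10 mm above. It starts 4 to 25 mm below the head.
- tea_caddy: Bystander: white tea caddy with a lid, 87 mm in diameter, 105 mm high. Origin at the centre of its underside. It stands on the other side of the stand from the candle holder.
- salt_jar: Bystander: spice jar with a black-green cap, 41 mm in diameter, 105 mm high, to the left of the nest, near the holder's way. Origin at the centre of its underside.
- spice_a: Bystander: spice jar with a red cap, 44 mm in diameter, 106 mm high, to the right of the nest, near the holder's way. Origin at the centre of its underside.
Mind the look-alikes: they are no part of the job. Leave any yellow look-alike of the candle_block alone.

How it is judged:
On the way, in this order (a step that is already met when the one before it is completed fails the run):
1. the candle holder is fully home in the nest, the rod still above it (horizontal distance between candle_block and nest below 0.007 m and height (world z) of depth_rod above 0.057 m), for 0.2 s.
2. the rod has bottomed out in the hole and is held pressed there (horizontal distance between candle_block and nest below 0.007 m and z of depth_rod in the frame of bore_floor below 0.0025 m and horizontal distance between depth_rod and bore_floor below 0.01 m and (contact force between depth_rod and the fingers above 1 N or contact force between depth_rod and the arm above 1 N)), for 0.5 s.
3. the stop is held pressed on the sleeve, the rod still on the bottom of the hole (horizontal distance between candle_block and nest below 0.007 m and z of depth_rod in the frame of bore_floor below 0.0025 m and horizontal distance between depth_rod and bore_floor below 0.01 m and z of rod_stop in the frame of sleeve_top below 0.0025 m and (contact force between rod_stop and the fingers above 1 N or contact force between rod_stop and the arm above 1 N)), for 0.5 s.
At the end, for the whole second after the job is handed in: The candle holder stands flat in the nest within 7 mm of the rod's axis, the rod's tip is within 2.5 mm of the bottom of the hole, the stop's underside is within 2.5 mm of the sleeve's top face, and all three are at rest (horizontal distance between candle_block and nest below 0.007 m and z of depth_rod in the frame of bore_floor below 0.0025 m and horizontal distance between depth_rod and bore_floor below 0.01 m and z of rod_stop in the frame of sleeve_top below 0.0025 m and angle between candle_block's own z axis and vertical below 0.05 rad and linear speed of each of candle_block, depth_rod, rod_stop below 0.01 m/s); the robot touches nothing.
It fails at once if the candle holder is lifted off the worktop (more than 15 mm) (height (world z) of candle_block above 0.015 m).
It fails at once if a jar or the caddy is moved by more than 25 mm or knocked over (distance of any of tea_caddy, salt_jar, spice_a from where it was at the start of the episode above 0.025 m or angle between any of tea_caddy, salt_jar, spice_a's own z axis and vertical above 0.35 rad).
It also fails if it takes over 72 s, if anything falls off the work surface, if the arm or the gripper's body presses on something with over 40 N, if the wrist force passes 120 N, or if a joint passes its speed limit or range.

ROBOT

A 7-joint arm with a two-finger parallel gripper is mounted at the origin on a cart in front of the work surface, level with it; the furniture and walls round the work are solid. World frame = base frame: x ahead of the robot, y to its left, z up, the work surface at z = 0. Lengths are in m, angles in rad, forces in N, time in s.
With the tool pointing down it reaches from about 0.4 to 0.85 m from the base axis. Payload 4.5 kg.
Tool frame: the origin (TCP) lies at the very end of the fingers, on their centre line; the grasp point (between the pads) lies 19 mm behind it (r.pinch_z is the distance from the TCP to the grasp point, in m); z points along the fingers, y is the line along which they close (so a half turn about z gives the same grasp; the last joint's range is limited). The gripper opens to 88 mm and grips with 3 to 60 N. Pads are 18 mm wide; open, the fingers measure 123 mm over their backs; the gripper's body (75 mm by 187 mm) begins 45 mm behind the grasp point.
Start: joints at [1.251, 0.689, -0.195, 1.565, 0.157, 0.902, -0.215], TCP at [0.217, -0.586, 0.239] pointing down, gripper open.
Joint ranges: [-3.01, 3.01], [-0.46, 2.08], [-1.47, 1.51], [0.13, 2.56], [-1, 4.14], [0.04, 2.09], [-2.66, 2.66]. Speed limits (rad/s): [2.57, 2.57, 3.14, 3.14, 3.14, 3.14, 3.14].

INTERFACE

Orientations are given as a unit quaternion [x, y, z, w].
In Python, from plant import r, cams gives the robot as it stands.
- The arm moves only by the shell command python3 -m pendant 'ROWS' [FORCE]. ROWS is JSON, a list of rows, each a list of 3 entries, a list of its own where there are three numbers: the closure, from -1 (fully open) to 1 (shut), then the shift along the tool's x, y, z in mm, then the turn, a rotation vector about the tool's x, y, z in degrees. A call has 1 to 8 rows; each row shifts and turns the commanded pose from where the row before left it, along the tool's axes as they then stand; what a row does not reach is not made up. A row lasts 1/8 s, in which the tool goes at most 62.5 mm and 10.7 degrees, less where a joint would pass 70% of its speed; a pose out of reach is approached as far as the arm can. A call with a gripper value outside its range is refused whole. The fingers move at their own pace and stop on an object; FORCE is the grip in N (left out, the last holds). Time passes only in rows, so rows that do not move let the fingers close. It gives the time, the measured TCP pose, the force, the opening and the grip force at its end, in the units of the state.
- r.get_state(): the state, without advancing time (a new reading comes with each control period).
- cams.snapshot(name): name is "scene" or "top"; returns a dict with "img" (420x560x3 uint8, red, green, blue), "camera_matrix" (3x3 intrinsics, pixels), "camera_from_world" (4x4, takes a point from world to camera coordinates). Camera axes: x right, y up, looking along -z (the intrinsics and any distortion apply to the point x, -y, -z); pixel columns grow to the right and rows downward; lengths in m; the calibration is good to about 2 mm. A picture is of the moment at which its call begins. There is no depth.
- r.finish_job(): hands the job in; it is judged then, once.
The state is a dict: "clock": time; "q": joint angles; "qd": joint speeds; "joint_torque": joint torques, N m; "tool_pos": TCP position; "eef_rot": TCP orientation; "contact_force": force on the tool from outside, world axes, zero at the start; "moment": the same for the moment, N m; "opening": opening from 0.0 (shut) to 1.0 (fully open); "finger_force": force on a finger pad.
Only numpy, scipy, OpenCV 4.12 (cv2) and the standard library are available. Lean on these libraries where they do the work, as an engineer would, in place of code of your own. Each camera call takes 0.05 s, during which the arm holds its last target. There are 200 camera calls.

## Working session

There is one attempt and no reset: what is moved stays moved. The work goes in short steps, Python scripts to look and compute and a shell command to move; the robot and the scene stay as the last step left them, time stands still between calls to the robot, and variables do not carry over. Pictures are saved under pics/ and viewed, at most 10 in all, crops included, and the job is handed in when it is done.

```bash
mkdir -p pics; ls
python3 - <<'E'
from plant import r,cams
import cv2,numpy as np
print(r.get_state())
for n in("scene","top"):
    s=cams.snapshot(n);cv2.imwrite(f"pics/{n}0.png",s["img"][...,::-1]);np.savez(f"pics/{n}0.npz",**s)
    print(s.keys(),s["camera_matrix"],s["camera_from_world"])
E
```

```text
pics
{'clock': 0.0, 'q': array([ 1.25082334,  0.68996155, -0.19455417,  1.56634573,  0.15727875,
        0.90252821, -0.21507494]), 'qd': array([ 0.00113402,  0.00033004,  0.00022575, -0.00055705, -0.0006036 ,
        0.00019538,  0.00201134]), 'joint_torque': array([-1.07797946e-04, -5.27561545e+01, -1.26670361e+00, -1.53430384e+01,
       -5.24932158e-02,  6.56195145e-03,  1.89001507e-04]), 'tool_pos': array([ 0.21627837, -0.58569945,  0.23792461]), 'eef_rot': array([ 9.84384690e-01,  1.76028194e-01, -2.11517125e-04, -9.00942240e-04]), 'contact_force': array([-0.41035627,  0.11613353,  0.95520263]), 'moment': array([-0.00326023, -0.00810255,  0.03213289]), 'finger_force': 0.0, 'opening': 1.0015101331847855}
dict_keys(['img', 'camera_matrix', 'camera_from_world']) [[476.02521188   0.         286.49591204]
 [  0.         476.02521188 206.27181271]
 [  0.           0.           1.        ]] [[-0.61716011 -0.78655986 -0.02090397  0.47125915]
 [ 0.48879482 -0.40407244  0.77317856 -0.38816649]
 [-0.61659794  0.46695721  0.63384378 -1.13101129]
 [ 0.          0.          0.          1.        ]]
dict_keys(['img', 'camera_matrix', 'camera_from_world']) [[428.16790708   0.         275.30027475]
 [  0.         428.16790708 208.6888174 ]
 [  0.           0.           1.        ]] [[-0.0145614  -0.99833364 -0.05583828  0.12452845]
 [ 0.99085447 -0.02189936  0.13314593 -0.61390458]
 [-0.13414688 -0.05338882  0.98952223 -1.10569702]
 [ 0.          0.          0.          1.        ]]
```

View pics/scene0.png

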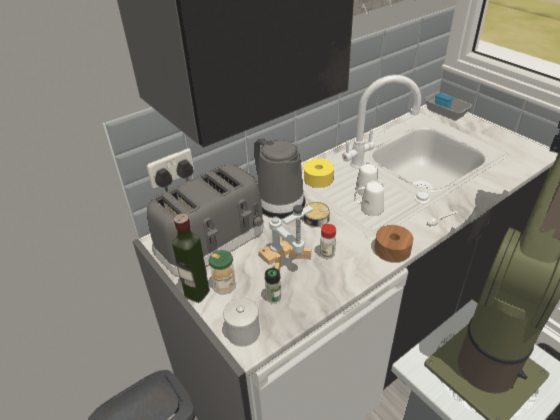

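View pics/top0.png

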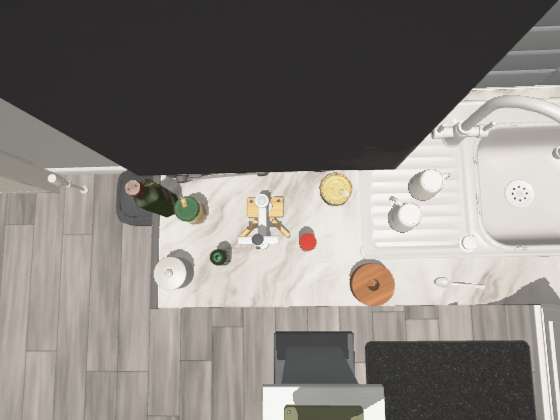

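The scene view shows the brown drum with a hole at (394,243) and its yellow look-alike at (319,173), a stack/tin at (317,213), and the stand near (285,245). In the top view the brown drum is at (373,285), the yellow one at (336,189), the red-cap jar at (308,242), the black-green cap jar at (218,257), the caddy at (171,274) and the rod head at (258,240).
Candidates for the holder: brown drum top(373,285), which I choose, or yellow drum top(336,189), which is the look-alike. I'll check both in one close crop.

```bash
cat > h.py <<'E'
import numpy as np,cv2
from plant import r,cams
def load(n,t=0): return dict(np.load(f"pics/{n}{t}.npz"))
def ray(s,u,v):
    K=s["camera_matrix"];T=s["camera_from_world"];R=T[:3,:3]
    d=np.linalg.inv(K)@[u,v,1];d=R.T@[d[0],-d[1],-d[2]];return -R.T@T[:3,3],d
def onz(s,u,v,z):
    c,d=ray(s,u,v);return c+d*(z-c[2])/d[2]
def px(s,p):
    T=s["camera_from_world"];c=T[:3,:3]@p+T[:3,3];q=s["camera_matrix"]@[c[0],-c[1],-c[2]];return q[:2]/q[2]
def tri(a,ua,b,ub):
    A=0;B=0
    for s,u in((a,ua),(b,ub)):
        c,d=ray(s,*u);d/=np.linalg.norm(d);P=np.eye(3)-np.outer(d,d);A=A+P;B=B+P@c
    return np.linalg.solve(A,B)
E
python3 - <<'E'
from h import *
t=load("top");s=load("scene")
for n,u,v,z in(("block",373,284,.055),("hole",374,284,.055),("red",308,242,.106),("salt",218,257,.105),("caddy",171,273,.105),("yellow",336,189,.055)):
    print(n,onz(t,u,v,z).round(4))
print(tri(t,(258,240),s,(297,210)))
a=cv2.resize(t["img"][175:315,150:350],None,fx=4,fy=4,interpolation=2)
cv2.imwrite("pics/c1.png",a[...,::-1])
b=cv2.resize(s["img"][190:290,240:420],None,fx=4.4,fy=4.4,interpolation=2)
cv2.imwrite("pics/c2.png",b[...,::-1])
# segment brown top
h=cv2.cvtColor(t["img"],cv2.COLOR_RGB2HSV)
m=cv2.inRange(h,(3,90,40),(18,255,255))
m[:, :345]=0
n,l,st,ce=cv2.connectedComponentsWithStats(m);i=1+st[1:,4].argmax();print(st[i],ce[i])
E
```

```text
block [ 0.414  -0.1357  0.055 ]
hole [ 0.414  -0.1382  0.055 ]
red [0.5218 0.0292 0.106 ]
salt [0.488  0.2566 0.105 ]
caddy [0.4497 0.3764 0.105 ]
yellow [ 0.6639 -0.0496  0.055 ]
[0.52292257 0.1445131  0.23396782]
[ 350  263   45   43 1488] [371.92204301 284.14247312]
```

View pics/c1.png

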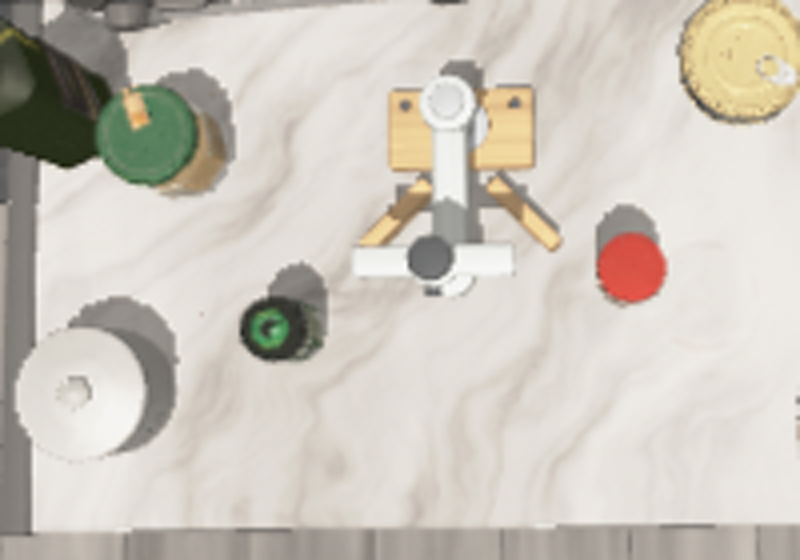

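View pics/c2.png

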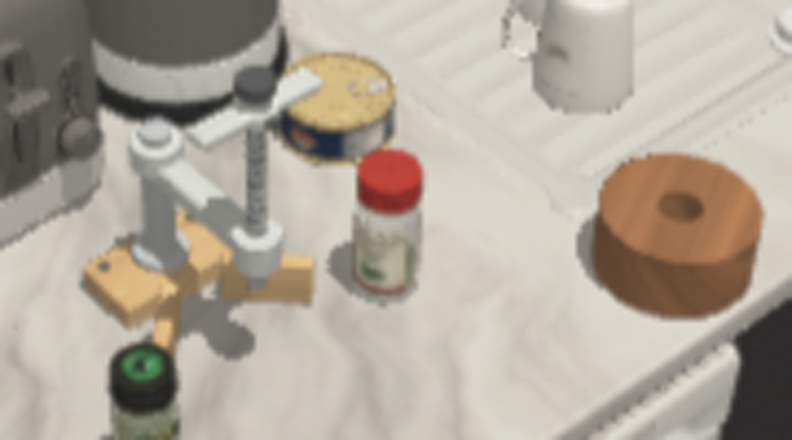

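The crops confirm the brown drum with the open bore, which is the one to use; the yellow thing is a tin. The stand's crossbar runs c1 (353..515, 261), the head is at c1 (431,257), and the fence outer ends are at c1 (362,245) and (556,245).

Run:
```python
from h import *
t=load("top");s=load("scene")
T=lambda u,v:(150+(u-1.5)/4,175+(v-1.5)/4)
S=lambda u,v:(240+(u-1.7)/4.4,190+(v-1.7)/4.4)
print("headtop",tri(t,T(431,257),s,S(254,79)))
print("column",tri(t,T(447,99),s,S(156,137)))
h=tri(t,T(431,257),s,S(254,79))
for n,p,z in(("barL",(353,262),.21),("barR",(515,260),.21),("footL",(388,90),.015),("footR",(535,87),.015),("fenL",(359,244),.038),("fenL2",(372,247),.038),("fenR",(561,240),.038),("fenR2",(553,250),.038)): print(n,onz(t,*T(*p),z).round(4))
print("cross-check head z .26/.25/.24",[onz(t,*T(431,257),z).round(4)[:2] for z in(.26,.25,.24)])
# circle fit block top by reprojection from red-brown mask scene
for xy in((.414,-.135),(.414,-.137),(.416,-.135)):
    for z in(.055,):
        a=np.linspace(0,2*np.pi,9)[:-1]
        for c,im in(("top",t),("scene",s)):
            q=np.array([px(im,np.array([xy[0]+.055*np.cos(k),xy[1]+.055*np.sin(k),z])) for k in a]);print(xy,c,q.min(0).round(1),q.max(0).round(1),px(im,np.array([*xy,z])).round(1))
```

```text
headtop [0.52400664 0.14416448 0.24152566]
column [0.62958263 0.14361495 0.12505359]
barL [0.5231 0.191  0.21  ]
barR [0.5226 0.0984 0.21  ]
footL [0.6543 0.1941 0.015 ]
footR [0.6539 0.092  0.015 ]
fenL [0.546  0.2115 0.038 ]
fenL2 [0.5438 0.2027 0.038 ]
fenR [0.5461 0.0756 0.038 ]
fenR2 [0.5395 0.0811 0.038 ]
cross-check head z .26/.25/.24 [array([0.5219, 0.1414]), array([0.5225, 0.1424]), array([0.5232, 0.1434])]
(0.414, -0.135) top [351.1 262.4] [394.4 305.9] [372.7 284. ]
(0.414, -0.135) scene [375.7 223.9] [413.3 249.1] [394.5 236.1]
(0.414, -0.137) top [351.9 262.4] [395.2 305.9] [373.5 284. ]
(0.414, -0.137) scene [376.2 223.6] [413.8 248.8] [394.9 235.8]
(0.416, -0.135) top [351.1 261.6] [394.4 305.1] [372.7 283.2]
(0.416, -0.135) scene [375.2 223.6] [412.8 248.7] [393.9 235.8]
```

```bash
python3 -m pendant '[[0.1,[37,-30,0],[0,0,0]],[0.1,[37,-30,0],[0,0,0]],[0.1,[37,-30,0],[0,0,0]],[0.1,[37,-30,0],[0,0,0]],[0.1,[37,-30,0],[0,0,0]],[0.1,[37,-30,0],[0,0,0]],[0.1,[37,-30,0],[0,0,0]],[0.1,[37,-30,0],[0,0,0]]]' 20
python3 -m pendant '[[0.1,[0,0,0],[0,0,-10]],[0.1,[0,0,0],[0,0,-10]],[0.1,[0,0,0],[0,0,-10]],[0.1,[0,0,0],[0,0,-10]],[0.1,[0,0,0],[0,0,-10]],[0.1,[0,0,0],[0,0,-10]],[0.1,[0,0,0],[0,0,-9.7]],[0.1,[0,0,0],[-10,0,0]]]'
```

```text
clock: 1.1
tool_pos: [0.4116, -0.2572, 0.2385]
eef_rot: [0.984, 0.176, -0.0, -0.0]
contact_force: [1.0, 0.3, 0.4]
opening: 0.448
finger_force: 0.0
clock: 2.1
tool_pos: [0.4145, -0.2583, 0.2389]
eef_rot: [0.703, 0.705, 0.064, 0.064]
contact_force: [-0.5, -1.0, -0.5]
opening: 0.45
finger_force: 0.0
```

```bash
python3 -m pendant '[[0.1,[0,-9,50],[0,0,0]],[0.1,[0,-9,50],[0,0,0]],[0.1,[0,-9,50],[0,0,0]],[0.1,[0,-9,51],[0,0,0]],[0.1,[20,0,0],[0,0,0]],[0.1,[20,0,0],[0,0,0]],[0.1,[12,0,0],[0,0,0]],[0.1,[12,0,0],[0,0,0]]]'
python3 -m pendant '[[0.1,[12,0,0],[0,0,0]],[0.1,[12,0,0],[0,0,0]],[0.1,[12,0,0],[0,0,0]],[0.1,[12,0,0],[0,0,0]],[0.1,[12,0,0],[0,0,0]],[0.1,[12,0,0],[0,0,0]],[0.1,[12,0,0],[0,0,0]],[0.1,[0,0,0],[0,0,0]]]'
cat >> h.py <<'E'
def snap(t):
    for n in("top","scene"):
        s=cams.snapshot(n);np.savez(f"pics/{n}{t}.npz",**s);cv2.imwrite(f"pics/{n}{t}.png",s["img"][...,::-1])
def drum(s,g):
    "fit drum xy so that its projected silhouette matches the brown mask"
    from scipy.optimize import minimize
    h=cv2.cvtColor(s["img"],cv2.COLOR_RGB2HSV);m=cv2.inRange(h,(3,90,40),(18,255,255))
    a=np.linspace(0,2*np.pi,40)
    def mk(p):
        q=np.array([px(s,np.array([p[0]+.055*np.cos(k),p[1]+.055*np.sin(k),z])) for k in a for z in(0,.055)])
        o=np.zeros(m.shape,np.uint8);cv2.fillConvexPoly(o,cv2.convexHull((q*16).round().astype(np.int32)),255,cv2.LINE_AA,4);return o
    roi=cv2.dilate(mk(g),np.ones((61,61)))>0
    f=lambda p:np.abs(mk(p).astype(float)-m)[roi].mean()
    R=minimize(f,g,method="Nelder-Mead",options=dict(initial_simplex=[g,[g[0]+.02,g[1]],[g[0],g[1]+.02]]))
    return R.x.round(4),round(R.fun,2)
E
python3 - <<'E'
from h import *
print([drum(load(n),[.414,-.135]) for n in("top","scene")])
snap(1);y=r.get_state()["tool_pos"][1]+.06
print([drum(load(n,1),[.414,y]) for n in("top","scene")])
E
```

```text
clock: 3.1
tool_pos: [0.4038, -0.205, 0.0997]
eef_rot: [0.705, 0.706, 0.047, 0.054]
contact_force: [-0.3, 0.3, -0.4]
opening: 0.452
finger_force: 0.0
clock: 4.1
tool_pos: [0.4038, -0.1207, 0.0989]
eef_rot: [0.705, 0.706, 0.047, 0.054]
contact_force: [0.1, -1.4, -0.5]
opening: 0.453
finger_force: 0.0
[(array([ 0.4138, -0.135 ]), np.float64(3.75)), (array([ 0.4176, -0.1385]), np.float64(4.26))]
[(array([ 0.4164, -0.1335]), np.float64(31.06)), (array([ 0.4179, -0.1379]), np.float64(7.98))]
```

```bash
python3 -m pendant '[[0.1,[0,0,0],[10,0,0]],[0.1,[-40,0,-10],[0,0,0]],[0.1,[-40,0,0],[0,0,0]],[0.1,[-40,0,0],[0,0,0]],[0.1,[-20,0,0],[0,0,0]]]'
python3 -c "
from h import *
s=r.get_state();print(s['q'].round(3),s['tool_pos'],s['eef_rot'].round(3))"
```

```text
clock: 4.82
tool_pos: [0.4008, -0.2734, 0.1123]
eef_rot: [0.709, 0.704, 0.013, 0.041]
contact_force: [0.6, 0.3, 0.0]
opening: 0.453
finger_force: 0.0
[ 0.856  0.767 -0.57   2.159  1.103  0.436 -0.609] [ 0.40079288 -0.27335222  0.11228731] [0.709 0.704 0.013 0.041]
```

Rows were clipped by joint speed, so the reach itself is fine. I'll use smaller rows.

```bash
cat >> h.py <<'E'
def go(target,yaw,tilt=0):
    "tool-frame turn (deg) first, then shift (mm) in the turned frame; yaw: heading of tool x (deg); tilt about tool x, then"
    from scipy.spatial.transform import Rotation as R
    s=r.get_state();C=R.from_quat(s["eef_rot"])
    G=R.from_euler("z",yaw,degrees=True)*R.from_euler("x",180,degrees=True)*R.from_euler("xy",tilt if np.ndim(tilt) else [tilt,0],degrees=True)
    print("turn",(C.inv()*G).as_rotvec(degrees=True).round(1),"shift",(G.inv().apply(np.array(target)-s["tool_pos"])*1000).round(1))
E
python3 -c "
from h import *
go([.418,-.255,.035],90,-10)"
```

```text
turn [-5.6  2.3 -0.1] shift [18.4  3.5 79.1]
```

```bash
python3 -m pendant '[[0.1,[0,0,0],[-5.6,2.3,-0.1]],[0.1,[4,1,16],[0,0,0]],[0.1,[4,1,16],[0,0,0]],[0.1,[4,1,16],[0,0,0]],[0.1,[4,0.5,16],[0,0,0]],[0.1,[2.4,0,15],[0,0,0]],[0.1,[0,0,0],[0,0,0]]]'
python3 -c "
from h import *
go([.418,-.205,.035],90,-10);print(r.get_state()['q'].round(2))"
```

```text
clock: 5.7
tool_pos: [0.4182, -0.2515, 0.0343]
eef_rot: [0.703, 0.705, 0.063, 0.06]
contact_force: [-0.6, 0.5, -0.4]
opening: 0.453
finger_force: 0.0
turn [-0.  -0.2  0.1] shift [46.5 -0.1 -0.8]
[ 0.84  0.94 -0.56  2.23  1.87  0.37 -1.33]
```

Reachable. Push along +y.

```bash
python3 -m pendant '[[0.1,[12,0,0],[0,0,0]],[0.1,[12,0,0],[0,0,0]],[0.1,[12,0,0],[0,0,0]],[0.1,[12,0,0],[0,0,0]],[0.1,[12,0,0],[0,0,0]],[0.1,[12,0,0],[0,0,0]],[0.1,[12,0,0],[0,0,0]],[0.1,[12,0,0],[0,0,0]]]'
python3 -m pendant '[[0.1,[12,0,0],[0,0,0]],[0.1,[12,0,0],[0,0,0]],[0.1,[12,0,0],[0,0,0]],[0.1,[12,0,0],[0,0,0]],[0.1,[12,0,0],[0,0,0]],[0.1,[0,0,0],[0,0,0]]]'
python3 - <<'E'
from h import *
snap(2);s=r.get_state();y=s["tool_pos"][1]+.06
print(s["tool_pos"],s["q"].round(2),[drum(load(n,2),[.418,y]) for n in("top","scene")])
go([.42,.084,.035],90,-10)
E
```

```text
clock: 6.7
tool_pos: [0.4185, -0.1576, 0.0358]
eef_rot: [0.704, 0.705, 0.061, 0.063]
contact_force: [0.5, -2.9, -0.4]
opening: 0.446
finger_force: 1.4
clock: 7.45
tool_pos: [0.4182, -0.0926, 0.0356]
eef_rot: [0.702, 0.707, 0.064, 0.06]
contact_force: [0.1, 0.2, -0.1]
opening: 0.447
finger_force: 0.0
[ 0.41807833 -0.09372925  0.03551077] [ 0.63  1.03 -0.85  2.42  1.97  0.73 -1.84] [(array([ 0.4184, -0.0297]), np.float64(9.53)), (array([ 0.4224, -0.0347]), np.float64(6.93))]
turn [ 0.  -0.3  0.3] shift [177.7   1.8   0.8]
```

```bash
python3 -m pendant '[[0.1,[12,0,0],[0,0,0]],[0.1,[12,0,0],[0,0,0]],[0.1,[12,0,0],[0,0,0]],[0.1,[12,0,0],[0,0,0]],[0.1,[12,0,0],[0,0,0]],[0.1,[12,0,0],[0,0,0]],[0.1,[12,0,0],[0,0,0]],[0.1,[0,0,0],[0,0,0]]]'
python3 - <<'E'
from h import *
s=r.get_state()
print(s["tool_pos"],s["q"].round(2))
go([.42,.084,.035],90,-10)
E
```

```text
clock: 8.55
tool_pos: [0.4183, -0.0091, 0.036]
eef_rot: [0.702, 0.707, 0.064, 0.06]
contact_force: [-0.2, 0.8, -1.0]
opening: 0.45
finger_force: 0.0
[ 0.41825169 -0.00906472  0.03598468] [ 0.43  1.07 -0.94  2.46  1.93  0.86 -2.06]
turn [ 0.1 -0.3  0.4] shift [93.1  1.6  1.3]
```

```bash
python3 -m pendant '[[0.1,[12,0,0],[0,0,0]],[0.1,[12,0,0],[0,0,0]],[0.1,[12,0,0],[0,0,0]],[0.1,[12,0,0],[0,0,0]],[0.1,[12,0,0],[0,0,0]],[0.1,[12,0,0],[0,0,0]],[0.1,[12,0,0],[0,0,0]],[0.1,[6,0,0],[0,0,0]]]'
python3 -m pendant '[[0.1,[0,0,0],[0,0,0]],[0.1,[-12,0,0],[0,0,0]],[0.1,[-12,0,0],[0,0,0]]]'
python3 - <<'E'
from h import *
snap(3);s=r.get_state();y=s["tool_pos"][1]+.08
print(s["tool_pos"],s["q"].round(2),[drum(load(n,3),[.418,y]) for n in("top","scene")])
E
```

```text
clock: 9.55
tool_pos: [0.4176, 0.0799, 0.036]
eef_rot: [0.703, 0.706, 0.063, 0.061]
contact_force: [0.5, -3.0, -0.3]
opening: 0.448
finger_force: 1.3
clock: 9.93
tool_pos: [0.4176, 0.0537, 0.0359]
eef_rot: [0.703, 0.706, 0.063, 0.061]
contact_force: [0.7, -0.1, 0.1]
opening: 0.446
finger_force: 0.0
[0.41716377 0.05223923 0.03575443] [ 0.28  1.09 -0.98  2.45  1.88  0.92 -2.18] [(array([0.4183, 0.1394]), np.float64(7.04)), (array([0.4215, 0.1383]), np.float64(9.66))]
```

View pics/scene3.png

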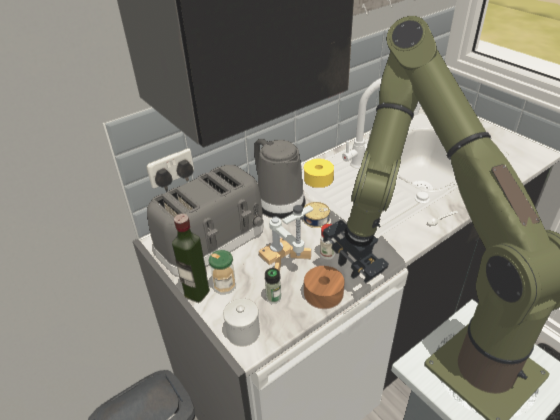

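The drum is at scene (324,287), clear of the jars, with the salt jar at (273,285) upright. Next I raise the tool, turn it so it can push along +x, and go behind the drum.

```bash
python3 -m pendant '[[0.1,[0,0,-14],[0,0,0]],[0.1,[0,0,-14],[0,0,0]],[0.1,[0,0,-14],[0,0,0]],[0.1,[0,0,-14],[0,0,0]],[0.1,[0,0,-14],[0,0,0]],[0.1,[0,0,-14],[0,0,0]],[0.1,[0,0,-10],[0,0,0]],[0.1,[0,0,0],[10,0,0]]]'
python3 -m pendant '[[0.1,[0,0,0],[0,0,8]],[0.1,[0,0,0],[0,0,8]],[0.1,[0,0,0],[0,0,8]],[0.1,[0,0,0],[0,0,8]],[0.1,[0,0,0],[0,0,8]],[0.1,[0,0,0],[0,0,8]],[0.1,[0,0,0],[0,0,8]],[0.1,[0,0,0],[0,0,8]]]'
python3 - <<'E'
from h import *
s=r.get_state()
print(s["tool_pos"],s["q"].round(2))
go([.36,.142,.13],0,[0,-15])
E
```

```text
clock: 11.02
tool_pos: [0.3972, 0.0495, 0.1274]
eef_rot: [0.703, 0.71, 0.017, 0.03]
contact_force: [-0.1, 0.3, -0.4]
opening: 0.455
finger_force: 0.0
clock: 12.02
tool_pos: [0.3932, 0.0491, 0.1222]
eef_rot: [0.966, 0.258, 0.021, 0.017]
contact_force: [-0.7, 0.2, -2.1]
opening: 0.45
finger_force: 0.0
[0.39320549 0.0490584  0.12221811] [-0.01  0.68 -0.41  2.37  1.28  0.3  -2.64]
turn [  5.8 -17.1  29.5] shift [-34.1 -92.9   1.1]
```

```bash
python3 -m pendant '[[0.1,[0,0,0],[1,-4,7]],[0.1,[0,0,0],[1,-4,7]],[0.1,[0,0,0],[2,-4,8]],[0.1,[0,0,0],[2,-5,8]],[0.1,[0,0,0],[0,0,0]]]'
python3 - <<'E'
from h import *
s=r.get_state()
print(s["tool_pos"],s["q"].round(2))
go([.355,.142,.13],0,[0,-15])
E
```

```text
clock: 12.65
tool_pos: [0.3952, 0.0477, 0.1212]
eef_rot: [0.992, 0.003, -0.122, -0.001]
contact_force: [-0.4, 0.6, 0.1]
opening: 0.452
finger_force: 0.0
[0.39522502 0.04771028 0.12121635] [ 0.17  0.78 -0.59  2.1   0.54  0.67 -2.38]
turn [-0.  -1.   0.4] shift [-41.1 -94.3   1.9]
```

```bash
python3 -m pendant '[[0.1,[-7,-12,0],[0,0,0]],[0.1,[-7,-12,0],[0,0,0]],[0.1,[-7,-12,0],[0,0,0]],[0.1,[-7,-12,0],[0,0,0]],[0.1,[-7,-12,0],[0,0,0]],[0.1,[-7,-12,0],[0,0,0]],[0.1,[-7,-12,0],[0,0,0]],[0.1,[-7,-10,0],[0,0,0]]]'
python3 - <<'E'
from h import *
s=r.get_state()
print(s["tool_pos"],s["q"].round(2))
go([.337,.143,.03],0,[0,-15])
E
```

```text
clock: 13.65
tool_pos: [0.3383, 0.142, 0.1352]
eef_rot: [0.992, 0.004, -0.123, 0.0]
contact_force: [0.8, -0.2, 0.2]
opening: 0.448
finger_force: 0.0
[0.33832251 0.14203774 0.13524451] [-0.06  0.73 -0.6   2.19  0.48  0.58 -2.57]
turn [ 0.1 -0.8  0.5] shift [ 26.  -1. 102.]
```

```bash
python3 -m pendant '[[0.1,[3,0,13],[0,0,0]],[0.1,[3,0,13],[0,0,0]],[0.1,[3,0,13],[0,0,0]],[0.1,[3,0,13],[0,0,0]],[0.1,[3,0,13],[0,0,0]],[0.1,[3,0,13],[0,0,0]],[0.1,[4,0,13],[0,0,0]],[0.1,[4,0,11],[0,0,0]]]'
python3 - <<'E'
from h import *
s=r.get_state()
print(s["tool_pos"],s["q"].round(2))
go([.337,.142,.03],0,[0,-15])
E
```

```text
clock: 14.65
tool_pos: [0.3391, 0.1414, 0.0292]
eef_rot: [0.992, 0.004, -0.123, 0.0]
contact_force: [1.1, 0.0, 0.2]
opening: 0.45
finger_force: 0.0
[0.33908823 0.1414219  0.02921912] [-0.23  0.93 -0.33  2.24  0.59  0.28 -2.61]
turn [ 0.1 -0.8  0.5] shift [-2.2 -0.6 -0.2]
```

```bash
python3 -m pendant '[[0.1,[9,-1,-2.4],[0,0,0]],[0.1,[10,-1,-2.7],[0,0,0]],[0.1,[10,0,-2.7],[0,0,0]],[0.1,[10,0,-2.7],[0,0,0]],[0.1,[10,0,-2.7],[0,0,0]],[0.1,[10,0,-2.7],[0,0,0]],[0.1,[0,0,0],[0,0,0]]]'
python3 -m pendant '[[0.1,[0,0,0],[0,8,0]],[0.1,[0,0,0],[0,7,0]],[0.1,[0,0,0],[0,7,0]],[0.1,[0,0,0],[0,5,0]],[0.1,[0,0,0],[0,0,0]]]'
python3 - <<'E'
from h import *
snap(4);s=r.get_state()
print(s["tool_pos"],s["q"].round(2),[drum(load(n,4),[.46,.142]) for n in("top","scene")])
go([.45,.143,.03],0,[0,12])
E
```

```text
clock: 15.52
tool_pos: [0.4018, 0.144, 0.0308]
eef_rot: [0.993, 0.004, -0.122, -0.0]
contact_force: [-1.2, -0.1, 0.8]
opening: 0.452
finger_force: 0.0
clock: 16.15
tool_pos: [0.4498, 0.1665, 0.0835]
eef_rot: [0.998, 0.006, 0.064, 0.017]
contact_force: [-0.3, 0.1, -0.5]
opening: 0.456
finger_force: 0.0
[0.44880713 0.16454923 0.08233038] [-0.57  0.79  0.09  2.23  0.59  0.04 -2.65] [(array([0.4999, 0.1567]), np.float64(24.81)), (array([0.4983, 0.1547]), np.float64(21.82))]
turn [2.  4.9 0.7] shift [-9.7 21.5 51.4]
```

Run:
```python
from h import *
s=load("scene",4)["img"];t=load("top",4)["img"]
a=cv2.resize(s[170:320,200:400],(800,600),interpolation=2)
b=cv2.resize(t[170:320,180:340],(640,600))
a=cv2.resize(a,(440,330));b=cv2.resize(b,(352,330))
cv2.imwrite("pics/c4.png",np.hstack([a,b])[...,::-1])
```

```text
(no output)
```

View pics/c4.png

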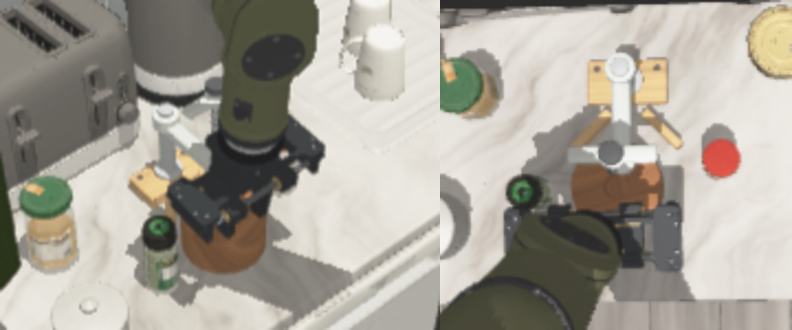

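The drum (crop right panel, centre about (617,190)) is most of the way in. The salt jar at (525,190) and the red jar are still standing. The wrist ran into joint limits at heading 0, so I'll back off and use heading 180 instead.

```bash
python3 -m pendant '[[0.1,[-10,2,-6],[0,-2,0]],[0.1,[-10,3,-6],[0,-3,0]],[0.1,[-10,3,-6],[0,-3,0]],[0.1,[-10,3,-6],[0,-3,0]],[0.1,[-10,3,-8],[0,-3,0]],[0.1,[-10,3,-8],[0,-3,0]],[0.1,[-10,3,-8],[0,0,0]],[0.1,[0,0,0],[0,0,0]]]'
python3 - <<'E'
from h import *
snap(5);s=r.get_state()
print(s["tool_pos"],s["q"].round(2),s["eef_rot"].round(3),[drum(load(n,5),[.49,.15]) for n in("top","scene")])
go([.38,.13,.15],0,[0,0])
E
```

```text
clock: 17.25
tool_pos: [0.3801, 0.1451, 0.1324]
eef_rot: [0.996, 0.002, -0.086, 0.019]
contact_force: [0.5, 0.0, -0.1]
opening: 0.452
finger_force: 0.0
[0.38070682 0.14575476 0.13210626] [-0.2   0.71 -0.4   2.13  0.4   0.55 -2.46] [ 0.996  0.002 -0.086  0.019] [(array([0.4969, 0.1551]), np.float64(26.81)), (array([0.4983, 0.154 ]), np.float64(16.72))]
turn [2.2 9.9 0.2] shift [ -0.7  15.8 -17.9]
```

```bash
python3 -m pendant '[[0.1,[-1,3,-3],[0,0,-8]],[0.1,[0,0,-3],[0,0,-9]],[0.1,[0,0,-3],[0,0,-9]],[0.1,[0,0,-3],[0,0,-9]],[0.1,[0,0,-3],[0,0,-9]],[0.1,[0,0,-3],[0,0,-9]],[0.1,[0,0,0],[0,0,-9]],[0.1,[0,0,0],[0,0,-9]]]'
python3 -m pendant '[[0.1,[0,0,0],[0,0,-9]],[0.1,[0,0,0],[0,0,-9]],[0.1,[0,0,0],[0,0,-9]],[0.1,[0,0,0],[0,0,-9]],[0.1,[0,0,0],[0,0,-9]],[0.1,[0,0,0],[0,0,-9]],[0.1,[0,0,0],[0,0,-9]],[0.1,[0,0,0],[0,0,-9]]]'
python3 - <<'E'
from h import *
s=r.get_state()
print(s["tool_pos"],s["q"].round(2),s["eef_rot"].round(3))
go([.40,.150,.15],180,[0,-10])
E
```

```text
clock: 18.35
tool_pos: [0.383, 0.1437, 0.1499]
eef_rot: [0.808, 0.582, -0.081, -0.035]
contact_force: [-0.2, 0.6, -0.2]
opening: 0.451
finger_force: 0.0
clock: 19.35
tool_pos: [0.3829, 0.1437, 0.1497]
eef_rot: [0.312, 0.946, -0.045, -0.076]
contact_force: [-0.6, 0.2, -0.0]
opening: 0.448
finger_force: 0.0
[0.38293875 0.1436971  0.14971374] [ 0.2   0.9  -1.14  2.1   0.89  0.98 -0.53] [ 0.312  0.946 -0.045 -0.076]
turn [ -8.5 -18.5 -35.9] shift [-16.9   6.3   2.7]
```

```bash
python3 -m pendant '[[0.1,[0,0,0],[-2,-4,-7]],[0.1,[0,0,0],[-2,-4,-7]],[0.1,[0,0,0],[-2,-4,-7]],[0.1,[0,0,0],[-1.5,-4,-7]],[0.1,[0,0,0],[-1,-2.5,-8]],[0.1,[0,0,0],[0,0,0]]]'
python3 - <<'E'
from h import *
snap(6);s=r.get_state()
print(s["tool_pos"],s["q"].round(2),s["eef_rot"].round(3),[drum(load(n,6),[.49,.15]) for n in("top","scene")])
go([.40,.150,.03],180,[0,-10])
a=cv2.resize(load("top",6)["img"][190:310,200:340],(700,600),interpolation=2)
cv2.imwrite("pics/c6.png",a[...,::-1])
E
```

```text
clock: 20.1
tool_pos: [0.3822, 0.1434, 0.1499]
eef_rot: [0.002, 0.996, -0.006, 0.089]
contact_force: [0.2, -0.6, -0.1]
opening: 0.446
finger_force: 0.0
[0.38319309 0.14389847 0.1500417 ] [ 0.11  0.82 -1.15  2.4   1.43  0.88 -0.55] [ 0.004  0.996 -0.005  0.089] [(array([0.4944, 0.1559]), np.float64(17.48)), (array([0.4992, 0.1556]), np.float64(14.8))]
turn [-0.6  0.2 -0.4] shift [  4.3   6.1 121.1]
```

View pics/c6.png

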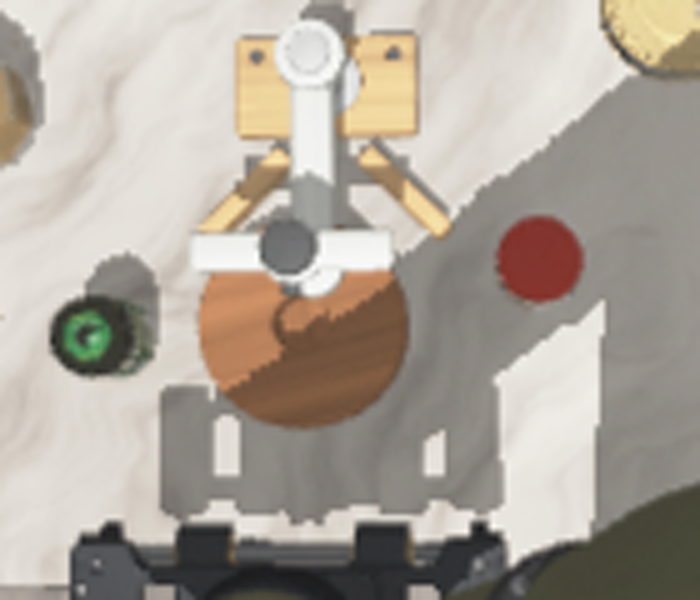

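The top crop shows the drum top circle centred near c6 (304,326), radius 105. It lies in front of the V, unobstructed, and both jars are upright.

```bash
python3 - <<'E'
from h import *
t=load("top",6)
print(onz(t,200+303.5/5,190+325/5,.055), px(t,np.array([.524,.144,.055])), px(t,np.array([.524,.144,.12])))
print("sleeve centre (visible c6 ~ (318,278)?)",onz(t,200+318/5,190+278/5,.12))
E
python3 -m pendant '[[0.1,[0.5,0.5,15],[0,0,0]],[0.1,[0.5,0.5,15],[0,0,0]],[0.1,[0.5,0.5,15],[0,0,0]],[0.1,[0.5,0.5,15],[0,0,0]],[0.1,[0.5,0.5,15],[0,0,0]],[0.1,[0.5,0.5,15],[0,0,0]],[0.1,[0.5,0.5,15],[0,0,0]],[0.1,[0.5,0.5,15],[0,0,0]]]'
python3 -c "
from h import *
print(r.get_state()['q'].round(2))
go([.425,.147,.03],180,[0,-10])"
```

```text
[0.49269745 0.15291775 0.055     ] [263.95092893 243.01314434] [261.80618988 241.60660976]
sleeve centre (visible c6 ~ (318,278)?) [0.5140163  0.13963358 0.12      ]
clock: 21.2
tool_pos: [0.4013, 0.1465, 0.0305]
eef_rot: [0.004, 0.996, -0.005, 0.089]
contact_force: [0.1, -0.4, 0.4]
opening: 0.449
finger_force: 0.0
[ 0.04  1.12 -1.03  2.41  1.8   1.02 -0.8 ]
turn [-0.7  0.2 -0.4] shift [-23.3   0.5   4.6]
```

```bash
python3 -m pendant '[[0.1,[-10,-1,1.7],[0,0,0]],[0.1,[-10,-1,1.7],[0,0,0]],[0.1,[-10,-1,1.7],[0,0,0]],[0.1,[-8,0,1.4],[0,0,0]],[0.1,[-8,0,1.4],[0,0,0]],[0.1,[-6,0,1],[0,0,0]],[0.1,[-5,0,0.9],[0,0,0]],[0.1,[0,0,0],[0,0,0]]]'
python3 -m pendant '[[0.1,[-2,0,0.3],[0,0,0]],[0.1,[-2,0,0.3],[0,0,0]],[0.1,[0,0,0],[0,0,0]]]'
python3 - <<'E'
from h import *
snap(7);s=r.get_state()
print(s["tool_pos"],s["contact_force"].round(1),[drum(load(n,7),[.52,.145]) for n in("top","scene")])
E
```

```text
clock: 22.2
tool_pos: [0.4527, 0.1421, 0.0313]
eef_rot: [0.0, 0.996, -0.005, 0.084]
contact_force: [-14.5, -1.9, 5.2]
opening: 0.451
finger_force: 6.5
clock: 22.58
tool_pos: [0.453, 0.142, 0.0312]
eef_rot: [-0.001, 0.997, -0.005, 0.081]
contact_force: [-22.2, -3.0, 10.3]
opening: 0.45
finger_force: 10.0
[0.45301326 0.1420076  0.03121094] [-21.5  -2.7  10.3] [(array([0.5179, 0.1544]), np.float64(22.2)), (array([0.5249, 0.1582]), np.float64(25.15))]
```

Run:
```python
from h import *
s=load("scene",7)["img"];t=load("top",7)["img"]
a=cv2.resize(s[190:310,230:370],(400,343),interpolation=2)
b=cv2.resize(t[190:310,200:340],(400,343),interpolation=2)
cv2.imwrite("pics/c7.png",np.hstack([a,b])[...,::-1])
```

```text
(no output)
```

View pics/c7.png

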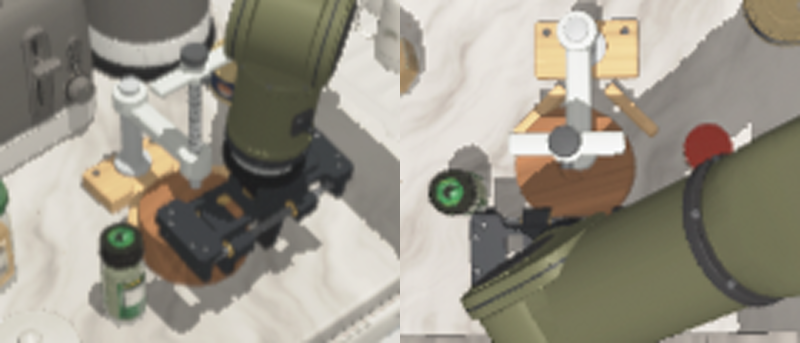

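The drum (right panel, circle centre about (574,153)) is about 8 mm left and pressed on the left fence only. The head is at (564,143), and the jars are standing. I'll back off, widen the cradle to 70 mm so it forces centring, and push higher to stay clear of the salt jar.

```bash
python3 -m pendant '[[0.1,[9,0,-2],[0,0,0]],[0.1,[9,0,-2],[0,0,0]],[-0.59,[-1,0,-6],[0,0,0]],[-0.59,[-1,0,-6],[0,0,0]],[-0.59,[0,0,0],[0,0,0]],[-0.59,[0,0,0],[0,0,0]]]'
python3 -c "
from h import *
go([.473,.142,.043],180,[0,-10])"
```

```text
clock: 23.42
tool_pos: [0.4443, 0.1432, 0.0451]
eef_rot: [0.003, 0.996, -0.005, 0.09]
contact_force: [0.3, -0.9, -0.2]
opening: 0.792
finger_force: 0.0
turn [-0.6  0.3 -0.3] shift [-27.9  -1.2   7. ]
```

```bash
python3 -m pendant '[[-0.59,[-6,-0.5,1.5],[0,0,0]],[-0.59,[-6,-0.5,1.5],[0,0,0]],[-0.59,[-5,0,1.2],[0,0,0]],[-0.59,[-4,0,1],[0,0,0]],[-0.59,[-3,0,0.7],[0,0,0]],[-0.59,[-3,0,0.7],[0,0,0]],[-0.59,[0,0,0],[0,0,0]]]' 20
python3 - <<'E'
from h import *
snap(8);s=r.get_state()
print(s["tool_pos"],s["contact_force"].round(1),[drum(load(n,8),[.52,.145]) for n in("top","scene")])
E
```

```text
clock: 24.3
tool_pos: [0.4584, 0.143, 0.0424]
eef_rot: [-0.004, 0.997, -0.003, 0.079]
contact_force: [-29.3, -2.1, 16.1]
opening: 0.795
finger_force: 13.6
[0.45843737 0.14303659 0.0423786 ] [-28.6  -2.3  17.5] [(array([0.5203, 0.1543]), np.float64(23.21)), (array([0.5191, 0.154 ]), np.float64(24.86))]
```

Run:
```python
from h import *
for k in (6,7,8):
    t=load("top",k);h=cv2.cvtColor(t["img"],cv2.COLOR_RGB2HSV);m=cv2.inRange(h,(3,90,30),(18,255,255))
    print(k)
    for v in range(230,280,3):
        c=np.where(m[v,230:295])[0]+230
        if len(c): print(v,c.min(),c.max(),len(c),end=" | ")
    print()
t=load("top",8)
a=np.linspace(0,2*np.pi,200)
for xy in((.524,.1435),(.516,.152)):
    q=np.array([px(t,np.array([xy[0]+.055*np.cos(k),xy[1]+.055*np.sin(k),.055])) for k in a])
    print(xy,[(v,q[abs(q[:,1]-v)<1.2][:,0].min().round(1),q[abs(q[:,1]-v)<1.2][:,0].max().round(1)) for v in range(230,262,6)])
s=t["img"];a=cv2.resize(s[215:275,220:300],(800,600),interpolation=2);cv2.imwrite("pics/c8.png",a[...,::-1])
```

```text
6
230 249 285 4 | 233 247 283 3 | 236 288 288 1 | 245 242 278 22 | 248 241 279 28 | 251 240 280 41 | 254 240 280 41 | 257 240 280 41 | 260 241 280 40 | 263 242 279 38 | 266 244 277 34 | 269 246 275 30 | 272 250 271 22 | 275 260 261 2 | 
7
230 248 284 20 | 233 246 288 26 | 236 287 288 2 | 239 279 279 1 | 242 279 280 2 | 245 241 281 26 | 248 241 281 30 | 251 241 281 41 | 254 241 280 40 | 257 243 279 37 | 260 245 277 33 | 263 253 273 21 | 
8
230 248 284 20 | 233 246 288 26 | 236 287 288 2 | 239 279 279 1 | 242 279 280 2 | 245 241 281 25 | 248 240 281 31 | 251 241 281 41 | 254 242 280 39 | 257 243 279 37 | 260 246 277 32 | 263 249 260 4 | 
(0.524, 0.1435) [(230, np.float64(247.2), np.float64(281.2)), (236, np.float64(244.3), np.float64(284.1)), (242, np.float64(243.4), np.float64(285.0)), (248, np.float64(243.7), np.float64(284.5)), (254, np.float64(245.8), np.float64(282.5)), (260, np.float64(250.7), np.float64(277.5))]
(0.516, 0.152) [(230, np.float64(247.1), np.float64(275.5)), (236, np.float64(242.4), np.float64(279.7)), (242, np.float64(240.5), np.float64(281.5)), (248, np.float64(240.2), np.float64(281.8)), (254, np.float64(241.3), np.float64(280.6)), (260, np.float64(244.4), np.float64(277.5))]
```

View pics/c8.png

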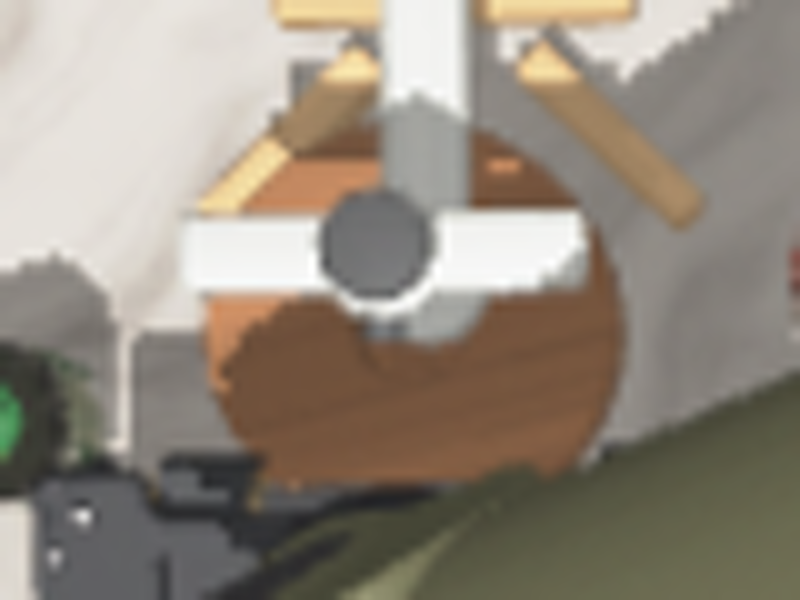

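The drum is on the left fence, with a roughly 12 mm gap to the right fence, and friction is holding it there. I'll drag diagonally toward (+x,−y).

```bash
python3 -m pendant '[[-0.59,[5,0,-1],[0,0,0]],[-0.59,[5,0,-1],[0,0,0]],[-0.59,[0,-4,0],[0,0,0]],[-0.59,[-1,-4,0],[0,0,0]],[-0.59,[-2,-4,0.3],[0,0,0]],[-0.59,[-2,-3,0.3],[0,0,0]],[-0.59,[-2,-2,0.3],[0,0,0]],[-0.59,[0,0,0],[0,0,0]]]' 20
python3 - <<'E'
from h import *
snap(9);s=r.get_state()
print(s["tool_pos"],s["contact_force"].round(1))
t=load("top",9);h=cv2.cvtColor(t["img"],cv2.COLOR_RGB2HSV);m=cv2.inRange(h,(3,90,30),(18,255,255))
for v in range(239,280,3):
    c=np.where(m[v,230:295])[0]+230
    if len(c): print(v,c.min(),c.max(),len(c),end=" | ")
E
```

```text
clock: 25.4
tool_pos: [0.4642, 0.1283, 0.0436]
eef_rot: [-0.0, 0.996, -0.001, 0.086]
contact_force: [-11.2, 6.1, -0.4]
opening: 0.794
finger_force: 6.2
[0.46429081 0.12823014 0.04364564] [-11.9   5.   -1.1]
239 279 284 6 | 242 279 284 6 | 245 244 284 25 | 248 244 284 30 | 251 245 283 39 | 254 247 282 36 | 257 249 280 32 | 260 252 277 26 |
```

```bash
python3 -m pendant '[[-0.59,[7,0,-1],[0,0,0]],[-0.59,[7,6,-1],[0,0,0]],[-0.59,[0,6,0],[0,0,0]],[-0.59,[-6,2,1],[0,0,0]],[-0.59,[-6,0,1],[0,0,0]],[-0.59,[-5,0,0.8],[0,0,0]],[-0.59,[-4,0,0.6],[0,0,0]],[-0.59,[0,0,0],[0,0,0]]]' 20
python3 - <<'E'
from h import *
snap(10);s=r.get_state()
print(s["tool_pos"],s["contact_force"].round(1))
t=load("top",10);h=cv2.cvtColor(t["img"],cv2.COLOR_RGB2HSV);m=cv2.inRange(h,(3,90,30),(18,255,255))
for v in range(239,280,3):
    c=np.where(m[v,230:295])[0]+230
    if len(c): print(v,c.min(),c.max(),len(c),end=" | ")
E
```

```text
clock: 26.5
tool_pos: [0.4708, 0.1399, 0.0432]
eef_rot: [0.0, 0.996, -0.004, 0.085]
contact_force: [-11.1, 0.7, 3.1]
opening: 0.794
finger_force: 4.6
[0.47086588 0.13981609 0.04319652] [-10.3   1.4   3. ]
239 279 283 5 | 242 279 284 6 | 245 244 284 25 | 248 245 284 29 | 251 246 283 38 | 254 247 282 36 | 257 249 280 32 |
```

Home by the image edges and the tool geometry. Now I retreat, raise, and go over the rod head with the fingers closed.

```bash
python3 -m pendant '[[-0.59,[10,0,-2],[0,0,0]],[-0.59,[12,0,-2],[0,0,0]],[1,[12,0,-4],[0,0,0]],[1,[8,0,-20],[0,0,0]],[1,[2,0,-25],[0,0,0]],[1,[0,0,-30],[0,0,0]],[1,[0,0,-30],[0,0,0]],[1,[0,0,-30],[0,0,0]]]' 20
python3 -m pendant '[[1,[0,0,-30],[0,0,0]],[1,[0,0,-30],[0,0,0]],[1,[0,0,-30],[0,5,0]],[1,[0,0,-20],[0,5,0]],[1,[0,0,0],[0,0,0]]]' 20
python3 - <<'E'
from h import *
snap(11);s=r.get_state()
print(s["tool_pos"],s["q"].round(2),[drum(load(n,11),[.522,.144]) for n in("top","scene")])
t=load("top",11);h=cv2.cvtColor(t["img"],cv2.COLOR_RGB2HSV);m=cv2.inRange(h,(3,90,30),(18,255,255))
for v in range(239,280,3):
    c=np.where(m[v,230:295])[0]+230
    if len(c): print(v,c.min(),c.max(),len(c),end=" | ")
go([.523,.1437,.285],180)
E
```

```text
clock: 27.6
tool_pos: [0.407, 0.1405, 0.1776]
eef_rot: [0.003, 0.996, -0.005, 0.09]
contact_force: [0.8, -0.1, 0.3]
opening: 0.14
finger_force: 0.0
clock: 28.22
tool_pos: [0.3908, 0.1422, 0.2859]
eef_rot: [0.005, 1.0, -0.004, 0.004]
contact_force: [-0.1, 0.3, 0.0]
opening: 0.006
finger_force: 0.0
[0.38874797 0.14121289 0.28439614] [ 0.35  0.63 -1.33  2.07  0.74  1.05  0.2 ] [(array([0.5259, 0.1429]), np.float64(21.18)), (array([0.527 , 0.1464]), np.float64(11.31))]
239 279 283 5 | 242 279 284 6 | 245 244 284 26 | 248 245 284 29 | 251 245 283 39 | 254 247 282 36 | 257 249 280 32 | 260 252 277 26 | 263 257 272 16 | turn [-0.6  0.3 -0.4] shift [-134.3    2.5   -0.6]
```

```bash
python3 -m pendant '[[1,[-17,0.5,0],[0,0,0]],[1,[-17,0.5,0],[0,0,0]],[1,[-17,0.5,0],[0,0,0]],[1,[-17,0.5,0],[0,0,0]],[1,[-17,0.5,0],[0,0,0]],[1,[-17,0,0],[0,0,0]],[1,[-17,0,0],[0,0,0]],[1,[-15,0,0],[0,0,0]]]' 20
python3 -m pendant '[[1,[0,0,8],[0,0,0]],[1,[0,0,6],[0,0,0]],[1,[0,0,5],[0,0,0]],[1,[0,0,4],[0,0,0]],[1,[0,0,4],[0,0,0]],[1,[0,0,4],[0,0,0]],[1,[0,0,4],[0,0,0]]]' 20
python3 - <<'E'
from h import *
snap(12);s=r.get_state()
print(s["tool_pos"],s["contact_force"],s["q"].round(2));go([.523,.1437,.24],180)
E
```

```text
clock: 29.32
tool_pos: [0.5225, 0.1434, 0.2843]
eef_rot: [0.002, 1.0, -0.006, 0.002]
contact_force: [-0.5, -0.2, -0.1]
opening: 0.008
finger_force: 0.0
clock: 30.2
tool_pos: [0.5231, 0.1433, 0.2504]
eef_rot: [0.003, 1.0, -0.005, 0.002]
contact_force: [0.6, 0.6, 0.0]
opening: 0.002
finger_force: 0.0
[0.52293401 0.1430884  0.25016703] [ 0.04064102 -0.85222577  0.60582894] [ 0.29  0.82 -1.21  1.78  0.85  1.18  0.37]
turn [-0.6  0.2 -0.3] shift [-0.1  0.6 10.2]
```

```bash
python3 -m pendant '[[1,[0,0,4],[0,0,0]],[1,[0,0,4],[0,0,0]],[1,[0,0,4],[0,0,0]],[1,[0,0,4],[0,0,0]],[1,[0,0,4],[0,0,0]]]' 20
python3 -m pendant '[[1,[0,0,4],[0,0,0]],[1,[0,0,4],[0,0,0]],[1,[0,0,4],[0,0,0]],[1,[0,0,4],[0,0,0]],[1,[0,0,4],[0,0,0]]]' 20
python3 -m pendant '[[1,[0,0,4],[0,0,0]],[1,[0,0,4],[0,0,0]]]' 20
```

```text
clock: 30.92
tool_pos: [0.5233, 0.1434, 0.2305]
eef_rot: [0.003, 1.0, -0.005, 0.002]
contact_force: [0.8, -0.0, 2.0]
opening: 0.004
finger_force: 1.0
clock: 31.55
tool_pos: [0.5232, 0.143, 0.2104]
eef_rot: [0.003, 1.0, -0.005, 0.002]
contact_force: [0.7, 1.8, 2.1]
opening: 0.003
finger_force: 1.0
clock: 31.8
tool_pos: [0.5233, 0.1429, 0.2024]
eef_rot: [0.003, 1.0, -0.005, 0.002]
contact_force: [-0.1, 1.0, 1.8]
opening: 0.005
finger_force: 1.0
```

In contact, with about 2 N of sliding force. Continue down until the force rises.

```bash
python3 -m pendant '[[1,[0,0,3],[0,0,0]],[1,[0,0,3],[0,0,0]]]' 20
python3 -m pendant '[[1,[0,0,3],[0,0,0]],[1,[0,0,3],[0,0,0]]]' 20
python3 -m pendant '[[1,[0,0,3],[0,0,0]],[1,[0,0,3],[0,0,0]]]' 20
```

```text
clock: 32.05
tool_pos: [0.5233, 0.1427, 0.1964]
eef_rot: [0.003, 1.0, -0.005, 0.002]
contact_force: [-0.5, 1.2, 1.6]
opening: 0.002
finger_force: 1.0
clock: 32.3
tool_pos: [0.5234, 0.1429, 0.1929]
eef_rot: [0.003, 1.0, -0.005, 0.003]
contact_force: [-7.4, -6.8, 35.4]
opening: 0.004
finger_force: 17.6
clock: 32.55
tool_pos: [0.5237, 0.1431, 0.1924]
eef_rot: [0.003, 1.0, -0.007, 0.005]
contact_force: [-14.8, -16.5, 75.4]
opening: 0.007
finger_force: 38.2
```

```bash
python3 -m pendant '[[1,[0,0,-5],[0,0,0]],[1,[0,0,-3],[0,0,0]],[1,[0,0,0],[0,0,0]],[1,[0,0,0],[0,0,0]],[1,[0,0,0],[0,0,0]],[1,[0,0,0],[0,0,0]],[1,[0,0,0],[0,0,0]],[1,[0,0,0],[0,0,0]]]' 20
python3 -m pendant '[[1,[0,0,0],[0,0,0]],[1,[0,0,0],[0,0,0]]]' 20
```

```text
clock: 33.55
tool_pos: [0.5235, 0.1422, 0.1931]
eef_rot: [0.003, 1.0, -0.006, 0.003]
contact_force: [-1.2, -1.6, 11.2]
opening: 0.005
finger_force: 5.2
clock: 33.8
tool_pos: [0.5235, 0.1422, 0.1931]
eef_rot: [0.003, 1.0, -0.006, 0.003]
contact_force: [-1.4, -2.0, 10.9]
opening: 0.005
finger_force: 5.2
```

The rod has bottomed out, with the head top at z≈0.193. Next I raise, open to straddle the head, and tilt back about 30° so the palm clears the head.

```bash
python3 -m pendant '[[1,[0,0,-6],[0,0,0]],[1,[0,0,-12],[0,0,0]],[-0.045,[0,0,-15],[0,0,0]],[-0.045,[0,0,0],[0,-7,0]],[-0.045,[0,0,0],[0,-8,0]],[-0.045,[0,0,0],[0,-8,0]],[-0.045,[0,0,0],[0,-7,0]],[-0.045,[0,0,0],[0,0,0]]]' 20
python3 - <<'E'
from h import *
snap(13);s=r.get_state()
print(s["q"].round(2))
go([.529,.1437,.165],180,[0,-30])
s0=load("scene",13)["img"];t=load("top",13)["img"]
a=cv2.resize(s0[170:310,230:370],(400,400),interpolation=2)
b=cv2.resize(t[190:330,200:340],(400,400),interpolation=2)
cv2.imwrite("pics/c13.png",np.hstack([a,b])[...,::-1])
E
```

```text
clock: 34.8
tool_pos: [0.5218, 0.1431, 0.2257]
eef_rot: [-0.001, 0.966, -0.007, 0.259]
contact_force: [0.4, 0.6, -0.1]
opening: 0.523
finger_force: 0.0
[ 0.12  0.68 -1.01  2.28  1.67  0.88 -0.54]
turn [-0.7  0.1 -0. ] shift [26.2  0.6 55.5]
```

```bash
python3 -m pendant '[[-0.045,[4,0.6,8],[0,0,0]],[-0.045,[4,0,8],[0,0,0]],[-0.045,[4,0,8],[0,0,0]],[-0.045,[4,0,8],[0,0,0]],[-0.045,[3,0,8],[0,0,0]],[-0.045,[3,0,7],[0,0,0]]]' 20
python3 -m pendant '[[-0.045,[2,0,4],[0,0,0]],[-0.045,[2,0,4],[0,0,0]]]' 20
python3 -m pendant '[[-0.045,[2,0,3.5],[0,0,0]],[-0.045,[2,0,3.5],[0,0,0]]]' 20
python3 -m pendant '[[-0.045,[2,0,3.5],[0,0,0]],[-0.045,[2,0,3.5],[0,0,0]]]' 20
```

```text
clock: 35.65
tool_pos: [0.5277, 0.143, 0.1732]
eef_rot: [0.001, 0.966, -0.006, 0.259]
contact_force: [-1.3, -0.3, 1.9]
opening: 0.518
finger_force: 0.9
clock: 35.9
tool_pos: [0.5283, 0.143, 0.1648]
eef_rot: [0.001, 0.966, -0.006, 0.26]
contact_force: [-1.6, 0.4, 2.4]
opening: 0.523
finger_force: 0.9
clock: 36.15
tool_pos: [0.5285, 0.1429, 0.1568]
eef_rot: [0.002, 0.966, -0.006, 0.26]
contact_force: [-2.0, 0.7, 1.4]
opening: 0.521
finger_force: 0.9
clock: 36.4
tool_pos: [0.5285, 0.1428, 0.1487]
eef_rot: [0.002, 0.966, -0.006, 0.26]
contact_force: [-1.2, 0.6, 2.4]
opening: 0.52
finger_force: 0.9
```

Sliding the stop at about 2 N. Seat expected near z≈0.134.

```bash
python3 -m pendant '[[-0.045,[2,0,3.5],[0,0,0]],[-0.045,[2,0,3.5],[0,0,0]]]' 20
python3 -m pendant '[[-0.045,[1,0,1.7],[0,0,0]],[-0.045,[1,0,1.7],[0,0,0]]]' 20
python3 -m pendant '[[-0.045,[0.8,0,1.3],[0,0,0]],[-0.045,[0.8,0,1.3],[0,0,0]]]' 20
```

```text
clock: 36.65
tool_pos: [0.5286, 0.1427, 0.1405]
eef_rot: [0.002, 0.966, -0.006, 0.26]
contact_force: [-0.7, 0.8, 2.2]
opening: 0.525
finger_force: 0.9
clock: 36.9
tool_pos: [0.5286, 0.1426, 0.1368]
eef_rot: [0.002, 0.966, -0.006, 0.26]
contact_force: [-0.5, 1.3, 0.3]
opening: 0.526
finger_force: 0.8
clock: 37.15
tool_pos: [0.5287, 0.1428, 0.1344]
eef_rot: [0.001, 0.965, -0.006, 0.26]
contact_force: [-5.6, -0.7, 14.6]
opening: 0.524
finger_force: 7.3
```

```bash
python3 -m pendant '[[-0.045,[0,0,0],[0,0,0]],[-0.045,[0,0,0],[0,0,0]],[-0.045,[0,0,0],[0,0,0]],[-0.045,[0,0,0],[0,0,0]],[-0.045,[0,0,0],[0,0,0]],[-0.045,[0,0,0],[0,0,0]],[-0.045,[0,0,0],[0,0,0]],[-0.045,[0,0,0],[0,0,0]]]' 20
python3 -m pendant '[[-0.045,[0,0,0],[0,0,0]],[-0.045,[-2,0,-3.5],[0,0,0]],[-0.045,[-4,0,-7],[0,0,0]],[-0.045,[-5,0,-8.7],[0,0,0]],[-0.045,[-5,0,-8.7],[0,0,0]],[-0.045,[-5,0,-8.7],[0,0,0]],[-0.045,[-5,0,-8.7],[0,0,0]],[-0.045,[-5,0,-8.7],[0,0,0]]]' 20
python3 -m pendant '[[-0.045,[-5,0,-8.7],[0,0,0]],[-0.045,[-5,0,-8.7],[0,0,0]],[-0.045,[-5,0,-8.7],[0,0,0]],[-0.045,[0,0,-15],[0,0,0]],[-0.045,[0,0,-15],[0,0,0]],[-0.045,[0,0,-15],[0,0,0]],[-0.045,[0,0,-15],[0,0,0]],[-0.045,[0,0,-10],[0,0,0]]]' 20
python3 - <<'E'
from h import *
snap(14)
s0=load("scene",14)["img"];t=load("top",14)["img"]
a=cv2.resize(s0[180:300,220:360],(400,343),interpolation=2)
b=cv2.resize(t[190:310,200:340],(400,343),interpolation=2)
cv2.imwrite("pics/c14.png",np.hstack([a,b])[...,::-1])
E
```

```text
clock: 38.15
tool_pos: [0.5286, 0.1427, 0.1347]
eef_rot: [0.001, 0.965, -0.006, 0.261]
contact_force: [-3.9, -0.4, 8.0]
opening: 0.523
finger_force: 4.2
clock: 39.15
tool_pos: [0.5281, 0.1431, 0.1968]
eef_rot: [0.002, 0.966, -0.006, 0.26]
contact_force: [-0.3, 0.1, -0.2]
opening: 0.526
finger_force: 0.0
clock: 40.15
tool_pos: [0.4927, 0.1445, 0.2876]
eef_rot: [0.001, 0.966, -0.006, 0.26]
contact_force: [-0.5, 1.2, 0.4]
opening: 0.521
finger_force: 0.0
```

View pics/c14.png

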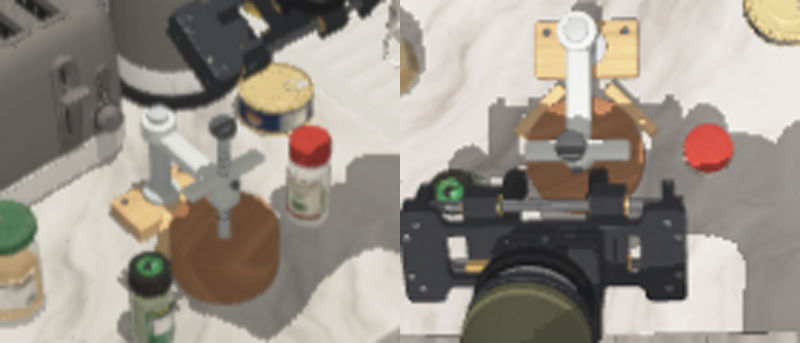

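The crossbar sits on the sleeve (left panel (228,180)), the rod is down in the drum's hole (224,230), and the drum touches both fences. The jars are standing and the gripper is clear, so I'm handing in.

```bash
python3 -c "
from plant import r
print(r.finish_job())"
```

```text
the job is handed in; nothing more can be done
None
```

The job is handed in with the holder home in the nest, the rod bottomed out and the stop seated on the sleeve; the hole measures about 34 mm deep, the jars are still standing, and no verdict came back from the judging.

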